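# Point out the parts for a torque check and confirm

### The arm

A 7-joint arm with a two-finger parallel gripper is mounted at the origin on the work surface. World frame = base frame: x ahead of the robot, y to its left, z up, the work surface at z = 0. Lengths are in m, angles in rad, forces in N, time in s.
With the tool pointing down it reaches from about 0.4 to 0.85 m from the base axis. Payload 10.4 kg.
Tool frame: the origin (TCP) lies between the finger pads, 19 mm behind the fingertips; this is the grasp point; z points along the fingers, y is the line along which they close (so a half turn about z gives the same grasp; the last joint's range is limited). The gripper opens to 87 mm and grips with 3 to 60 N. Pads are 19 mm wide; open, the fingers measure 117 mm over their backs; the gripper's body (75 mm by 190 mm) begins 51 mm behind the grasp point.
Start: joints at [1.143, 0.332, -0.065, 1.46, 0.022, 1.35, -0.088], TCP at [0.246, -0.575, 0.241] pointing down, gripper open.
Joint ranges: [-2.6, 2.6], [-0.5, 2.12], [-1.47, 1.34], [0.16, 2.42], [-1.27, 4.41], [0.06, 2.06], [-2.6, 2.6]. Speed limits (rad/s): [2.22, 2.22, 2.79, 2.79, 3.14, 3.14, 3.14].

### API

Orientations are given as a unit quaternion [x, y, z, w].
In Python, from bench import r gives the robot as it stands.
- The arm moves only by the shell command python3 -m crank 'ROWS' [FORCE]. ROWS is JSON, a list that holds one entry, the list of rows, each a list of 5 numbers: the shift along the tool's x, y, z in mm, then the turn about the tool's z in degrees, then the opening, from -1 (shut) to 1 (fully open). A call has 1 to 20 rows; each row is the pose to reach, as a shift and turn from the pose commanded when the call began, along the tool's axes at that moment; what a row does not reach only later rows make up. A row lasts 1/10 s, in which the tool goes at most 50 mm and 8.59 degrees, less where a joint would pass 70% of its speed; a pose out of reach is approached as far as the arm can. A call with a gripper value outside its range is refused whole. The fingers move at their own pace and stop on an object; FORCE is the grip in N (left out, the last holds). Time passes only in rows, so rows that repeat a pose let the fingers close. It gives the time, the measured TCP pose, the force, the opening and the grip force at its end, in the units of the state.
- r.read_state(): the state, without advancing time (a new reading comes with each control period).
- r.camera(name): name is "scene" or "top" or "wrist"; returns a dict with "image" (480x640x3 uint8, red, green, blue), "vfov" (degrees; the focal length in pixels is half the picture's height over the tangent of half this angle, whatever the lens; pixels are square), "cx", "cy" (the principal point, pixels), "k1" (the pictures are not rectified: a ray, as slopes to the right and down, at radius r is drawn at 1 + k1 r^2 times it, then the intrinsics apply), "eye" and "attitude" of the camera in the world. Camera axes: x right, y down, z forward; pixel columns grow to the right and rows downward; lengths in m; the calibration is good to about 2 mm. A picture is of the moment at which its call begins. There is no depth.
- r.close_job(): hands the job in; it is judged then, once.
The state is a dict: "time": time; "joint_positions": joint angles; "joint_vel": joint speeds; "joint_torque": joint torques, N m; "ee_pos": TCP position; "eef_rot": TCP orientation; "ft_force": force on the tool from outside, world axes, zero at the start; "torque": the same for the moment, N m; "width": finger opening in m; "grip_force": force on a finger pad.
Only numpy, scipy, OpenCV 4.12 (cv2) and the standard library are available. Lean on these libraries where they do the work, as an engineer would, in place of code of your own. Each camera call takes 0.05 s, during which the arm holds its last target. There are 200 camera calls.

### The job

Register the parts for the next torque check under the station's overhead sensor: point at the large hexagonal test nut with the fingertips a finger's width or two straight above it, dwell there for about two seconds, then do the same at the stepped square drive reducer, touching neither. Lift well clear when you travel, so that you point at no other part, then press the larger of the console's two buttons fully down with the fingertips and let it come back up. Pick up nothing, leave all the parts where they are and do not press the smaller button.

Things in the scene. Friction and masses are not known exactly. Their poses are not given: they have to be found in the camera images.
- test_nut: The tungsten carbide test nut: plain dark grey hexagon nut, the larger of the two hexagon nuts, 50 mm across flats (58 mm across corners), 32 mm high, with an open 26 mm hole, lying flat. Loose. Stands or lies on the bench anywhere in the loose parts' field ahead of the robot; origin at the centre of its underside, z up. 
- test_nut_top (a point): Centre of the top of the test nut (over the hole), 32 mm above the bench.
- reducer: The aluminium square drive reducer, standing on its wide end: square body 38 x 38 x 26 mm with a narrower square drive 20 x 20 x 22 mm on top, 48 mm high in all. The only stepped square part. Loose. Stands or lies on the bench anywhere in the loose parts' field ahead of the robot; origin at the centre of its underside, z up. 
- reducer_top (a point): Centre of the top of the reducer's narrow drive, 48 mm above the bench.
- small_nut: Bystander: leave it alone. Ordinary steel hexagon nut, 22 mm across flats, 12 mm high, 12 mm hole. Stands or lies on the bench anywhere in the loose parts' field ahead of the robot; origin at the centre of its underside, z up. 
- small_nut_top (a point): Centre of the top of the small nut.
- collar: Bystander: leave it alone. Round dark grey collar, 38 mm outside, 22 mm bore, 26 mm high. Stands or lies on the bench anywhere in the loose parts' field ahead of the robot; origin at the centre of its underside, z up. 
- collar_top (a point): Centre of the top of the collar (over the bore).
- socket: Bystander: leave it alone. Upright chrome socket, round, 36 mm diameter at the top, 55 mm high. Stands or lies on the bench anywhere in the loose parts' field ahead of the robot; origin at the centre of its underside, z up. 
- socket_top (a point): Centre of the top of the socket.
- wrench_head: Bystander: leave it alone. Chrome flex-head wrench head lying flat, 80 mm long along its x: round head 38 mm across and 22 mm high at +x with a 12 mm square drive standing on it to 34 mm, forked neck at -x. Stands or lies on the bench anywhere in the loose parts' field ahead of the robot; origin at the centre of its underside, z up. 
- wrench_head_top (a point): Point 22 mm above the bench over the wrench head's origin.
- grip_sleeve: Bystander: leave it alone. Pale blue ribbed grip sleeve lying along its x, 80 mm long, 29 mm thick. Stands or lies on the bench anywhere in the loose parts' field ahead of the robot; origin at the centre of its underside, z up. 
- grip_sleeve_top (a point): Centre of the top of the sleeve, 28 mm above the bench.
- extension: Bystander: leave it alone. Chrome drive extension lying along its x, 76 mm long, 20 mm thick. Stands or lies on the bench anywhere in the loose parts' field ahead of the robot; origin at the centre of its underside, z up. 
- extension_top (a point): Centre of the top of the extension, 20 mm above the bench.
- console: Grey operator console fixed to the bench at the left or right side of the loose parts, 90 mm (x) x 120 mm (y) x 40 mm high; two round white push buttons stand side by side on top, 64 mm apart, the larger towards its +y. Origin at the centre of its underside.
- confirm_top (a point): Centre of the top of the larger button (36 mm diameter), which is pressed straight down. It moves with the button.
- confirm (a joint): Travel of the larger button: 0 up, 0.006 m fully down; a spring returns it. About 5 N presses it fully down.
- reject_top (a point): Centre of the top of the smaller button (20 mm diameter). Not to be pressed.
- reject (a joint): Travel of the smaller button: 0 up, 0.006 m fully down.
- transducer: Fixed torque transducer on the other side of the loose parts from the console: steel base 90 x 110 x 14 mm with a round aluminium body 68 mm across to 54 mm high. Origin at the centre of its underside. Not used.
There are look-alikes about, which are no part of the job. What is shaped like the reducer but orange is not meant.

How it is judged:
By the outcome, as a careful person would: the job done as asked, in the order asked, and still so for the second after the job is handed in, with the robot touching nothing.
It also fails if it takes over 48 s, if anything falls off the work surface, if the arm or the gripper's body presses on something with over 40 N, if the wrist force passes 120 N, or if a joint passes its speed limit or range.

## Working session

There is one attempt and no reset: what is moved stays moved. The work goes in short steps, Python scripts to look and compute and a shell command to move; the robot and the scene stay as the last step left them, time stands still between calls to the robot, and variables do not carry over. Pictures are saved under pics/ and viewed, at most 10 in all, crops included, and the job is handed in when it is done.

```bash
mkdir -p pics; ls; cat > h.py <<'E'
from bench import r
import numpy as np, cv2
from scipy.spatial.transform import Rotation as R
def cam(n,f):
    c=r.camera(n); cv2.imwrite(f,c["image"][:,:,::-1]); return c
def K(c):
    f=240/np.tan(np.radians(c["vfov"])/2); return np.array([[f,0,c["cx"]],[0,f,c["cy"]],[0,0,1.]])
def rot(c):
    a=np.array(c["attitude"]); return a if a.shape==(3,3) else R.from_quat(a).as_matrix()
def cast(c,uv,z):
    p=cv2.undistortPoints(np.array([[uv]],float),K(c),np.array([c["k1"],0,0,0.]))[0,0]
    # cv2 model: distorted = x(1+k1 r^2)
    d=rot(c)@np.array([p[0],p[1],1]); e=np.array(c["eye"]); return e+d*(z-e[2])/d[2]
E
python3 - <<'E'
from h import *
import pickle
for n in("top","scene"):
    c=cam(n,f"pics/{n}1.png"); pickle.dump(c,open(n+".pkl","wb")); print(n,{k:c[k] for k in c if k!="image"})
s=r.read_state(); print(s)
E
```

```text
pics
top {'vfov': 42.041436575890685, 'cx': 321.23716221989554, 'cy': 232.95742672033455, 'k1': -0.22520575939460316, 'eye': array([0.3815241 , 0.01658253, 1.3033363 ]), 'attitude': array([-0.69559557,  0.71517509, -0.04731441,  0.0493228 ])}
scene {'vfov': 43.72420841824891, 'cx': 316.38658724533957, 'cy': 240.52831337917257, 'k1': 0.055293757208574754, 'eye': array([ 1.39293239, -0.66649904,  0.83226817]), 'attitude': array([ 0.80507599,  0.3799004 , -0.20328459, -0.4076809 ])}
{'time': 0.1, 'joint_positions': array([ 1.14343149,  0.33281466, -0.06468463,  1.460858  ,  0.021605  ,
        1.34989559, -0.08851373]), 'joint_vel': array([-5.14239647e-04, -1.30118834e-03, -1.25742182e-03, -3.27056499e-04,
        4.87621624e-05,  1.48675845e-03,  8.04149938e-04]), 'joint_torque': array([ 1.61213684e-03, -6.24547648e+01,  2.47800857e-02, -3.90714669e+01,
       -6.14055851e-02,  3.66337539e-02,  5.08134804e-05]), 'ee_pos': array([ 0.2459876 , -0.57420593,  0.24052939]), 'eef_rot': array([ 9.79591079e-01,  2.00999770e-01, -1.61549161e-04, -6.19343353e-04]), 'ft_force': array([-0.54944114, -0.19423056, -0.66639247]), 'torque': array([ 0.02058685, -0.03697428,  0.03850081]), 'grip_force': 0.0, 'width': 0.08701013975644509}
```

View pics/top1.png

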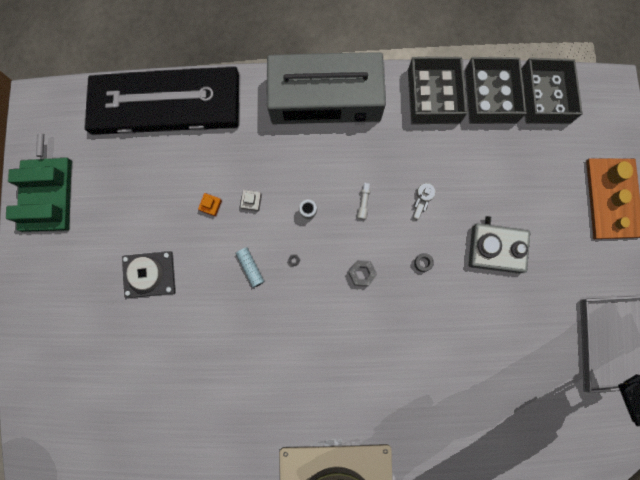

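View pics/scene1.png

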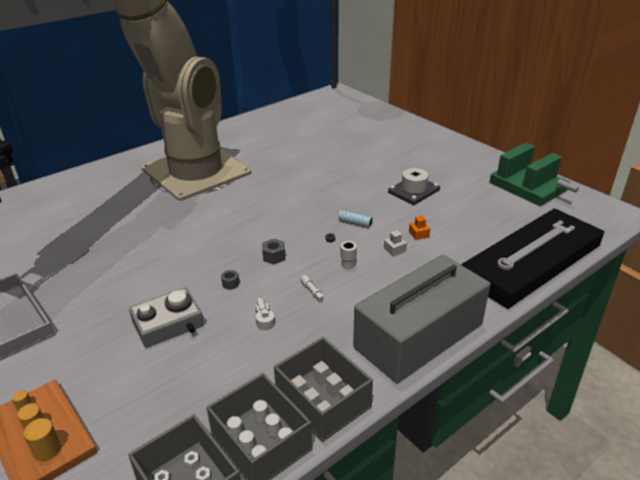

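Top view: test nut at (362,273), pale reducer at (251,200), with the orange look-alike at (209,204). The console is at (500,248), its larger button at (489,245). I'll zoom in to get exact pixels.

```bash
python3 - <<'E'
import cv2,numpy as np
t=cv2.imread("pics/top1.png"); s=cv2.imread("pics/scene1.png")
def crop(i,u,v): return cv2.resize(i[v-20:v+20,u-20:u+20],(260,260),interpolation=cv2.INTER_CUBIC)
a=[crop(t,362,273),crop(t,250,200),crop(t,489,245)];b=[crop(s,274,250),crop(s,396,242),crop(s,178,300)]
cv2.imwrite("pics/z.png",np.vstack([np.hstack(a),np.hstack(b)]))
E
```

```text
(no output)
```

View pics/z.png

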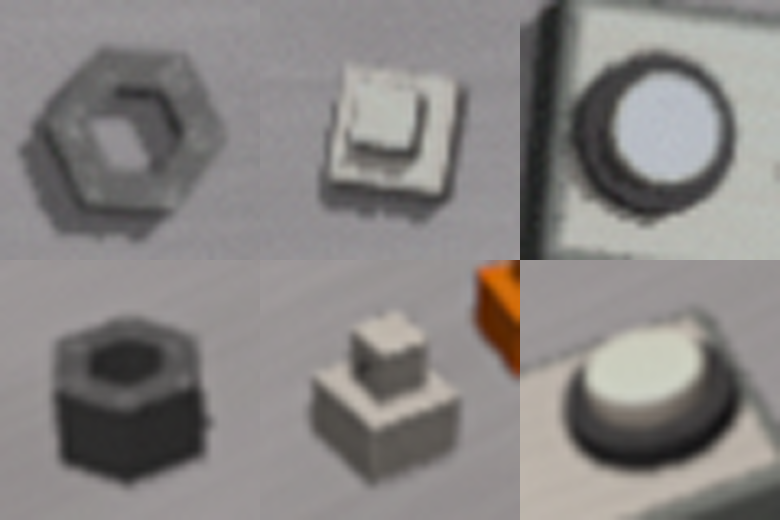

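The crops put the top-face centres at:

| Part | top camera | scene camera |
|---|---|---|
| nut | (362.4,272.2) | (272.9,245.2) |
| reducer | (248.7,197.7) | (395.5,233.4) |
| big button | (491,243.9) | (176.4,296.1) |

```bash
cat >> h.py <<'E'
def delta(p,z):  # TCP shift (mm, tool axes) to bring the fingertip over p at tip height z
    s=r.read_state(); M=R.from_quat(s["eef_rot"]).as_matrix()
    return M.T@(np.array([p[0],p[1],z+.019])-s["ee_pos"])*1000
E
python3 - <<'E'
from h import *
import pickle
t=pickle.load(open("top.pkl","rb"));s=pickle.load(open("scene.pkl","rb"))
def tri(a,b):
    A=np.zeros((3,3));B=np.zeros(3)
    for c,uv in((t,a),(s,b)):
        e=np.array(c["eye"]);d=cast(c,uv,0)-e;d/=np.linalg.norm(d);P=np.eye(3)-np.outer(d,d);A+=P;B+=P@e
    return np.linalg.solve(A,B)
for n,a,b,z in(("nut",(362.4,272.2),(272.9,245.2),.032),("red",(248.7,197.7),(395.5,233.4),.048),("btn",(491,243.9),(176.4,296.1),.055)):
    print(n,cast(t,a,z),cast(s,b,z),tri(a,b), delta(cast(t,a,z),.2))
E
```

```text
nut [ 0.47338323 -0.06394744  0.032     ] [ 0.47155366 -0.06628288  0.032     ] [ 0.47255587 -0.06517112  0.03214067] [ 409.96051864 -379.45350722   21.98679426]
red [0.63158157 0.16469128 0.048     ] [0.633508   0.16067491 0.048     ] [0.63146493 0.16424546 0.04549471] [ 645.41300475 -527.31991344   22.15991954]
btn [ 0.52103322 -0.32871962  0.055     ] [ 0.51317121 -0.32809077  0.055     ] [ 0.51972546 -0.32889121  0.05977755] [ 349.49424408 -117.31127995   21.65576789]
```

```bash
python3 -m crank '[[[35,-33,0,0,-1],[70,-65,0,0,-1],[105,-97,0,0,-1],[140,-130,0,0,-1],[175,-162,0,0,-1],[210,-194,0,0,-1],[245,-227,0,0,-1],[280,-259,0,0,-1],[315,-292,0,0,-1],[350,-324,0,0,-1],[380,-352,0,0,-1],[400,-370,0,0,-1],[410,-379,0,0,-1],[410,-379,0,0,-1],[410,-379,0,0,-1],[410,-379,0,0,-1]]]'
python3 - <<'E'
from h import *
import pickle
c=cam("wrist","pics/w1.png");pickle.dump(c,open("w1.pkl","wb")); print({k:c[k] for k in c if k!="image"}); print(delta((.4725,-.065),.055),r.read_state()["ee_pos"])
E
```

```text
time: 1.7
ee_pos: [0.4733, -0.066, 0.2411]
eef_rot: [0.98, 0.2, -0.0, 0.0]
ft_force: [0.6, 0.2, -0.6]
width: 0.0004
grip_force: 0.0
{'vfov': 63.24380855096506, 'cx': 315.9084286108753, 'cy': 232.83497045228424, 'k1': 0.014454571520741893, 'eye': array([ 0.54784916, -0.03453824,  0.38374837]), 'attitude': array([ 0.8249061 , -0.54490279, -0.08290913,  0.12544705])}
[ -0.35881949  -1.2346258  167.13667641] [ 0.47336209 -0.06593014  0.24113681]
```

View pics/w1.png

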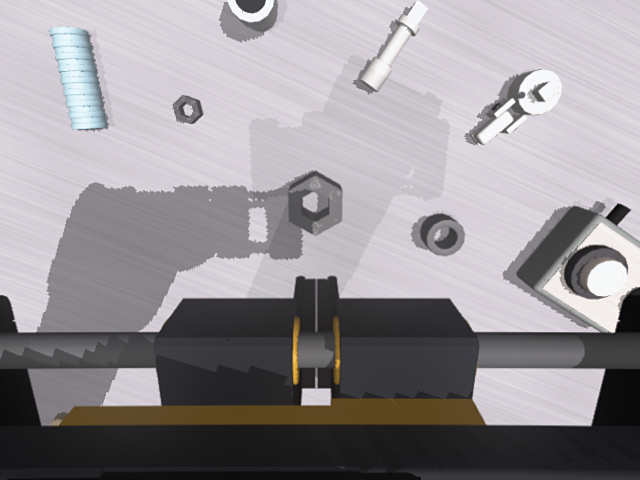

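Wrist view: the nut's top face is centred near (315,203), ahead of the closed fingertips. The big button's top is near (605,278), and no other part lies under the tips.

```bash
python3 - <<'E'
from h import *
import pickle
c=pickle.load(open("w1.pkl","rb")); p=cast(c,(315,202.5),.032); print(p,cast(c,(605,278),.058),delta(p,.055),cast(c,(315,202.5),0.0))
E
```

```text
[ 0.47372655 -0.06522283  0.032     ] [ 0.51752092 -0.33049061  0.058     ] [  0.68216663  -0.54874348 167.13641119] [ 0.46698331 -0.06801433  0.        ]
```

```bash
python3 -m crank '[[[0,0,35,0,-1],[0,0,70,0,-1],[0,0,105,0,-1],[0,0,135,0,-1],[0,-1,155,0,-1],[0,-1,164,0,-1],[0,-1,167,0,-1],[0,-1,167,0,-1],[0,-1,167,0,-1],[0,-1,167,0,-1],[0,-1,167,0,-1],[0,-1,167,0,-1],[0,-1,167,0,-1],[0,-1,167,0,-1],[0,-1,167,0,-1],[0,-1,167,0,-1],[0,-1,167,0,-1],[0,-1,167,0,-1],[0,-1,167,0,-1],[0,-1,167,0,-1]]]'
python3 -m crank '[[[0,0,0,0,-1],[0,0,0,0,-1],[0,0,0,0,-1],[0,0,0,0,-1],[0,0,0,0,-1],[0,0,0,0,-1],[0,0,0,0,-1],[0,0,0,0,-1],[0,0,0,0,-1],[0,0,-30,0,-1],[0,0,-70,0,-1],[0,0,-110,0,-1],[0,0,-145,0,-1],[0,0,-165,0,-1],[0,0,-167,0,-1],[0,0,-167,0,-1]]]'
python3 -c "
from h import *
print(delta((.632,.1635),.22),r.read_state()['ee_pos'])"
```

```text
time: 3.75
ee_pos: [0.4734, -0.0638, 0.0743]
eef_rot: [0.98, 0.201, 0.0, 0.0]
ft_force: [-0.2, -0.9, -0.5]
width: 0.0003
grip_force: 0.0
time: 5.35
ee_pos: [0.4734, -0.0638, 0.2411]
eef_rot: [0.98, 0.201, 0.0, 0.0]
ft_force: [-1.0, -0.3, 0.3]
width: 0.0005
grip_force: 0.0
[ 235.28976251 -146.46274542    2.12021191] [ 0.47339463 -0.06378153  0.24113135]
```

```bash
python3 -m crank '[[[30,-19,0,0,-1],[65,-40,0,0,-1],[100,-62,0,0,-1],[135,-84,0,0,-1],[170,-106,0,0,-1],[200,-125,0,0,-1],[222,-138,0,0,-1],[235,-146,0,0,-1],[235,-146,0,0,-1],[235,-146,0,0,-1],[235,-146,0,0,-1]]]'
python3 - <<'E'
from h import *
import pickle
c=cam("wrist","pics/w2.png");pickle.dump(c,open("w2.pkl","wb")); print(delta((.632,.1635),.072),r.read_state()["ee_pos"])
E
```

```text
time: 6.45
ee_pos: [0.6315, 0.1618, 0.2406]
eef_rot: [0.98, 0.201, -0.0, 0.0]
ft_force: [0.5, -0.4, 0.5]
width: 0.0004
grip_force: 0.0
[  1.12723838  -1.55815207 149.96135485] [0.63162318 0.161757   0.24096308]
```

View pics/w2.png

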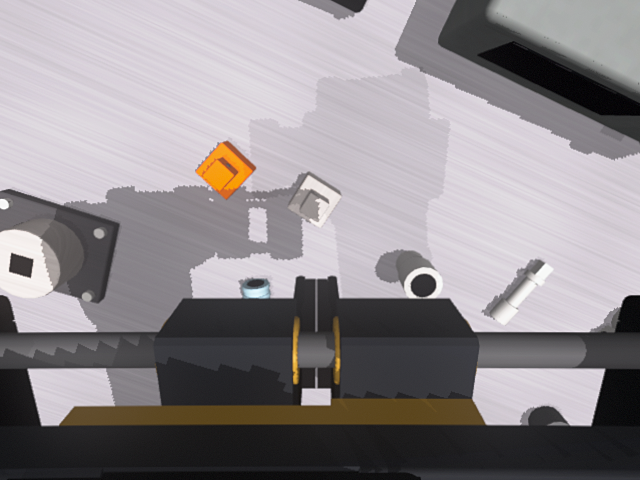

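Wrist view: the reducer's narrow drive top is near (314,209), with the orange decoy clear at (225,168).

```bash
python3 - <<'E'
from h import *
import pickle
c=pickle.load(open("w2.pkl","rb")); p=cast(c,(314,208.5),.048); print(p,delta(p,.072))
E
python3 -m crank '[[[0,-1,35,0,-1],[0,-1,70,0,-1],[0,-1,105,0,-1],[0,-1,130,0,-1],[0,-1,144,0,-1],[0,-1,149,0,-1],[0,-1,149,0,-1],[0,-1,149,0,-1],[0,-1,149,0,-1],[0,-1,149,0,-1],[0,-1,149,0,-1],[0,-1,149,0,-1],[0,-1,149,0,-1],[0,-1,149,0,-1],[0,-1,149,0,-1],[0,-1,149,0,-1],[0,-1,149,0,-1],[0,-1,149,0,-1],[0,-1,149,0,-1],[0,-1,149,0,-1]]]'
python3 -m crank '[[[0,0,0,0,-1],[0,0,0,0,-1],[0,0,0,0,-1],[0,0,0,0,-1],[0,0,0,0,-1],[0,0,0,0,-1],[0,0,0,0,-1],[0,0,0,0,-1],[0,0,-30,0,-1],[0,0,-70,0,-1],[0,0,-110,0,-1],[0,0,-140,0,-1],[0,0,-149,0,-1],[0,0,-149,0,-1],[0,0,-149,0,-1]]]'
python3 -c "
from h import *
print(delta((.519,-.3295),.22),r.read_state()['ee_pos'])"
```

```text
[0.62998952 0.16252899 0.048     ] [ -1.10305471  -1.45471709 149.96285638]
time: 8.5
ee_pos: [0.6315, 0.1639, 0.0923]
eef_rot: [0.98, 0.201, 0.0, 0.0]
ft_force: [-1.0, 1.3, -0.1]
width: 0.0008
grip_force: 0.0
time: 10.0
ee_pos: [0.6311, 0.1637, 0.2398]
eef_rot: [0.98, 0.201, -0.001, 0.0]
ft_force: [0.2, 0.6, -0.8]
width: 0.0007
grip_force: 0.0
[-297.22762372  409.16537346    1.28822938] [0.63105304 0.16365895 0.239768  ]
```

```bash
python3 -m crank '[[[-20,28,0,0,-1],[-45,62,0,0,-1],[-70,96,0,0,-1],[-95,131,0,0,-1],[-120,165,0,0,-1],[-145,200,0,0,-1],[-170,234,0,0,-1],[-195,268,0,0,-1],[-220,303,0,0,-1],[-245,337,0,0,-1],[-270,372,0,0,-1],[-288,397,0,0,-1],[-297,409,0,0,-1],[-297,409,0,0,-1],[-297,409,0,0,-1],[-297,409,0,0,-1]]]'
python3 - <<'E'
from h import *
import pickle
c=cam("wrist","pics/w3.png");pickle.dump(c,open("w3.pkl","wb")); print(delta((.519,-.3295),.065),r.read_state()["ee_pos"])
E
```

```text
time: 11.6
ee_pos: [0.5205, -0.3265, 0.2411]
eef_rot: [0.979, 0.203, 0.0, -0.0]
ft_force: [0.4, -0.0, 0.0]
width: 0.0006
grip_force: 0.0
[ -2.50591343   1.93540483 157.30882536] [ 0.52047953 -0.32680477  0.24131064]
```

View pics/w3.png

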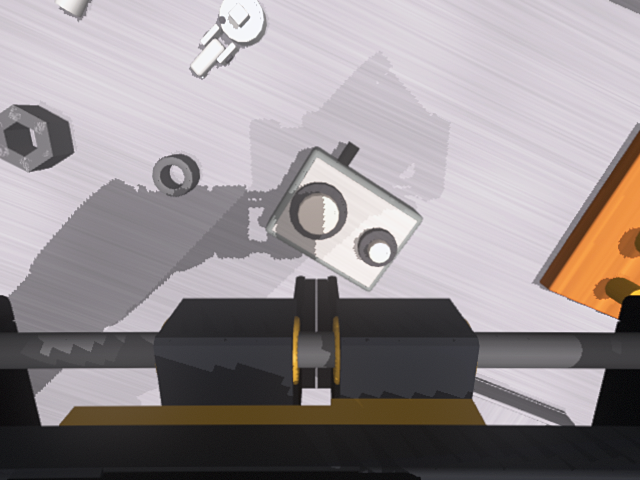

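Wrist view: the big button's top is near (318,214) and the small one is near (379,252).

```bash
python3 - <<'E'
from h import *
import pickle
c=pickle.load(open("w3.pkl","rb")); 
for z in(.055,.06): p=cast(c,(318.5,214),z); print(p,delta(p,z+.01))
E
python3 -m crank '[[[-2,2,35,0,-1],[-2,2,70,0,-1],[-2,2,105,0,-1],[-2,2,130,0,-1],[-2,2,145,0,-1],[-2,2,150,0,-1],[-2,2,150,0,-1],[-2,2,150,0,-1]]]'
```

```text
[ 0.51768614 -0.33037938  0.055     ] [ -4.06078807   2.22156431 157.3079596 ]
[ 0.5188586  -0.32984016  0.06      ] [ -2.76813087   2.19005722 152.30861548]
time: 12.45
ee_pos: [0.5194, -0.3318, 0.0927]
eef_rot: [0.98, 0.201, 0.001, 0.001]
ft_force: [0.6, 0.4, 0.1]
width: 0.0005
grip_force: 0.0
```

```bash
python3 -m crank '[[[0,-1,4,0,-1],[0,-1,8,0,-1],[0,-1,12,0,-1],[0,-1,14,0,-1],[0,-1,14,0,-1],[0,-1,14,0,-1]]]'
python3 -m crank '[[[0,0,1,0,-1],[0,0,2,0,-1],[0,0,3,0,-1],[0,0,3,0,-1],[0,0,3,0,-1]]]'
```

```text
time: 13.05
ee_pos: [0.5184, -0.3308, 0.0776]
eef_rot: [0.98, 0.201, 0.0, 0.0]
ft_force: [0.0, 0.6, 3.9]
width: 0.0004
grip_force: 1.7
time: 13.55
ee_pos: [0.5183, -0.3308, 0.0751]
eef_rot: [0.98, 0.201, 0.0, 0.0]
ft_force: [-2.5, 1.7, 10.6]
width: 0.0005
grip_force: 5.4
```

```bash
python3 -m crank '[[[0,0,1,0,-1],[0,0,1.5,0,-1],[0,0,1.5,0,-1],[0,0,1.5,0,-1]]]'
python3 -m crank '[[[0,0,-4,0,-1],[0,0,-10,0,-1],[0,0,-25,0,-1],[0,0,-55,0,-1],[0,0,-95,0,-1],[0,0,-135,0,-1],[0,0,-160,0,-1],[0,0,-165,0,-1],[0,0,-165,0,-1],[0,0,-165,0,-1]]]'
python3 - <<'E'
from h import *
cam("wrist","pics/w4.png"); a=cv2.imread("pics/top1.png"); c=cam("top","pics/top2.png"); b=cv2.imread("pics/top2.png")
cv2.imwrite("pics/cmp.png",np.vstack([i[170:310,190:540] for i in(a,b)]))
E
```

```text
time: 13.95
ee_pos: [0.5185, -0.3309, 0.0749]
eef_rot: [0.98, 0.201, 0.0, 0.001]
ft_force: [-6.6, 3.0, 21.9]
width: 0.0004
grip_force: 11.2
time: 14.95
ee_pos: [0.5175, -0.3304, 0.2365]
eef_rot: [0.98, 0.201, -0.001, -0.001]
ft_force: [0.5, -0.8, -0.8]
width: 0.0006
grip_force: 0.0
```

View pics/cmp.png

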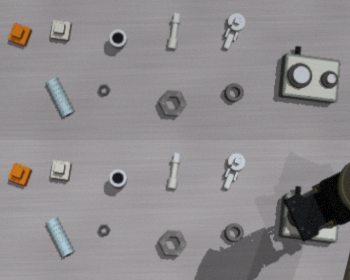

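View pics/w4.png

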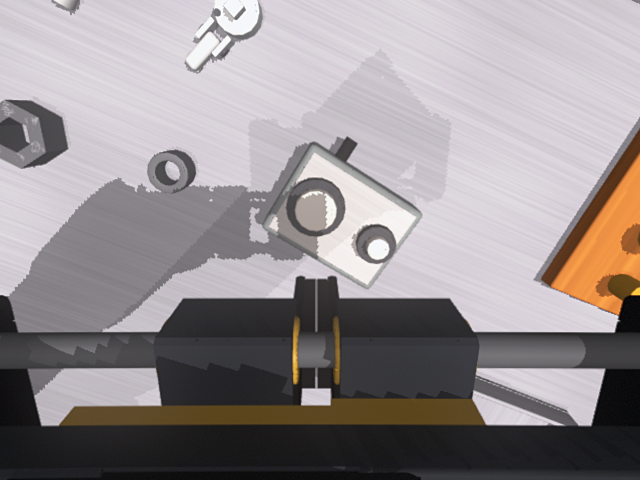

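All the parts are where they were. The button bottomed out: the force rose to 22 N with almost no further travel. It has since come back up, and the arm is clear.

```bash
python3 -c "
from bench import r
print(r.close_job())"
```

```text
the job is handed in; nothing more can be done
None
```

I pointed at the test nut and then the reducer for about two seconds each, pressed the larger button fully down and let it come back up, and handed the job in at about 15 s with no part moved.

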